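# Bin the broken knob, fit the spare on the stirrer's D-shaft and hold it pressed

### The arm

A 6-joint arm with a two-finger parallel gripper is mounted at the origin on the work surface. World frame = base frame: x ahead of the robot, y to its left, z up, the work surface at z = 0. Lengths are in m, angles in rad, forces in N, time in s.
With the tool pointing down it reaches from about 0.4 to 0.825 m from the base axis. Payload 7 kg.
Tool frame: the origin (TCP) lies at the centre of the arm's flange, where the gripper is bolted on; the fingertips stand 178 mm ahead of it and the grasp point (between the pads) lies 159 mm ahead of it; x points along the fingers, y is the direction in which the jaws open and shut, and the axes are right-handed (so a half turn about x gives the same grasp; the last joint's range is limited). The gripper opens to 88 mm and grips with 3 to 60 N. Pads are 19 mm wide; open, the fingers measure 130 mm over their backs; the gripper's body (78 mm by 193 mm) begins 47 mm behind the grasp point.
Start: joints at [-1.015, 0.359, 0.012, 0, -1.224, -0.288], TCP at [0.179, -0.651, 0.405] pointing down, gripper open.
Joint ranges: [-3.07, 3.07], [-1.43, 2.12], [-1.02, 1.25], [-3.03, 1.67], [-3.05, -0], [-3.03, 3.03]. Speed limits (rad/s): [2.39, 2.39, 3.01, 3.14, 3.14, 3.14].

### API

Orientations are given as [roll, pitch, yaw] about the fixed x, y, z axes, in that order (R = Rz(yaw) Ry(pitch) Rx(roll)).
In Python, from station import status, viewer, arm gives the robot as it stands. The module is installed in compiled form; this text tells all that it offers.
- The arm moves only by the tool apply_moves, never from a script. Its argument "commands" is a list of rows, each an object of numbers: "dx", "dy", "dz": the shift along the world's x, y, z in mm; "spin": the turn about the world's z in degrees; "hand": the closure, from 0 (fully open) to 1 (shut). A call has exactly 5 rows; each row shifts and turns the commanded pose from where the row before left it; what a row does not reach is not made up. A row lasts 1/8 s, in which the tool goes at most 62.5 mm and 10.7 degrees, less where a joint would pass 70% of its speed; a pose out of reach is approached as far as the arm can. A call is refused whole if a number of a shift passes 62.5 or a number of a turn 10.7, either way. A call with a gripper value outside its range is refused whole. The fingers move at their own pace and stop on an object; "grip_force" is the grip in N (left out, the last holds). Time passes only in rows, so rows that do not move let the fingers close, or fill a call up. It gives the time, the measured TCP pose, the force and the opening at its end, in the units of the state.
- status.get_state(): the state, without advancing time (a new reading comes with each control period).
- viewer.grab_frame(name): name is "scene" or "top" or "wrist"; returns the picture (384x512x3 uint8, red, green, blue); there is no depth.
- viewer.camera_info(name): a dict with "fx", "fy", "cx", "cy" (pixels), "eye" and "attitude" of the camera in the world; the wrist camera has in their place "T_tool_cam" (4x4, takes a point from camera to tool coordinates, whose origin is the TCP and whose axes are the tool frame's). Camera axes: x right, y up, looking along -z (the intrinsics and any distortion apply to the point x, -y, -z); pixel columns grow to the right and rows downward; lengths in m; the calibration is good to about 2 mm. The wrist camera is an equidistant fisheye: a pixel r from the principal point sees the ray r / f radians off the axis. A picture is of the moment at which its call begins: read the wrist's pose just before it. camera_info takes no time and is no camera call.
- arm.job_done(): hands the job in, once; it reports no verdict.
The state is a dict: "t": time; "q": joint angles; "qd": joint speeds; "joint_efforts": joint torques, N m; "eef_pos": TCP position; "ee_rot": TCP orientation; "force": force on the tool from outside, world axes, zero at the start; "moment": the same for the moment, N m; "width": finger opening in m.
Only numpy, scipy, OpenCV 4.12 (cv2) and the standard library are available. Lean on these libraries where they do the work, as an engineer would, in place of code of your own. Each camera call takes 0.05 s, during which the arm holds its last target.

### The job

Two white pointer knobs stand on the desk; the one whose pointed nose has snapped off is scrap: put it into the grey scrap bin first. Then take the whole knob, turn it so that its D-shaped hole matches the bare D-shaft of the bottle stirrer, push it fully home on the shaft, and press the knob down with the sprung shaft until it bottoms. Finish while still holding the knob pressed all the way down, do not let go, and leave the other things on the desk where they are.

Things in the scene. Friction and masses are not known exactly. Their poses are not given: they have to be found in the camera images.
- knob_center (a point): Centre (half-way up, on the hole axis) of the whole knob: white plastic, 38 mm tall, upright on the desk, loose, about 45 g. From above: a bar 28 mm wide (y) with flat parallel sides from x = -16 to +16 mm, where to grip it, a pointed nose to x = +42 mm and a blunt narrower tail to x = -26 mm. z is up. A D-shaped hole opens in its underside, 19 mm below this point.
- knob_nose (a point): Tip of the whole knob's pointed nose, half-way up; 42 mm along the knob's +x from its hole axis.
- knob_hole (a point): Mouth centre of the whole knob's D-hole, in its underside; axes as the knob's. The hole is blind, 16 mm deep, round with 6.8 mm radius but for a flat 3.0 mm from the axis on the nose (+x) side.
- reject_center (a point): Centre (half-way up, on the hole axis) of the broken knob: the same white knob, 38 mm tall, upright on the desk, loose, about 35 g, but the nose has snapped off, so that it ends bluntly with a jagged face at x = +13 to +17 mm; flat gripping sides 28 mm apart (y) from x = -16 to +13 mm; tail to x = -26 mm; z up.
- scrap_bin: Open grey plastic bin, fixed, 160 x 160 mm outside, 55 mm tall, walls 4 mm; origin at the centre of its underside, on the desk, x and y along its sides, z up.
- shaft_tip (a point): Top end, on the axis, of the stirrer's bare upright steel D-shaft: radius 6 mm with a flat 2 mm from the axis; x points out through the flat (knob's nose, +x, goes along this x); z up. The last 4 mm taper in by 2.2 mm. Unpressed it is 26 mm above the stirrer's panel. It cannot turn; it sinks when pressed, this point with it. With a knob fully home the knob's underside is 16 mm below this point.
- shaft (a joint): How far the shaft is pressed down, m: 0 free, 0.008 at its stop. The spring takes 2.8 N to start and 8.4 N at the stop. It springs back when let go.
- stirrer: White bottle stirrer, fixed, 200 x 160 mm, panel 50 mm above the desk; origin at the centre of its underside. The shaft stands on its centre line 62 mm towards its -x edge; a steel plate with a glass beaker (top 94 mm above the desk, 66 mm wide) stands 40 mm towards its +x edge.
- dropper_a_center (a point): Centre of an amber dropper bottle with a pointed red cap, 34 mm wide, 85 mm tall; to be left alone.
- dropper_b_center (a point): Centre of a white dropper bottle with a pointed red cap, 34 mm wide, 85 mm tall; to be left alone.
- flask_center (a point): Centre of a bigger clear bottle with a pointed red cap, 56 mm wide, 130 mm tall; to be left alone.
- spool_center (a point): Centre of a steel wire spool lying flat, 44 mm wide, 22 mm tall; to be left alone.
- pot_center (a point): Centre of a small glass jar, 38 mm wide, 35 mm tall; to be left alone.
- screwdriver_center (a point): Handle of a black screwdriver lying on the desk, 140 mm long; to be left alone.

How it is judged:
On the way, in this order (a step that is already met when the one before it is completed fails the run):
1. the broken knob lies in the scrap bin, let go (x of reject_center in the frame of scrap_bin between -0.076 and 0.076 m and y of reject_center in the frame of scrap_bin between -0.076 and 0.076 m and height (world z) of reject_center below 0.045 m and contact force between the fingers and reject below 0.2 N), for 0.2 s.
2. the whole knob is home on the D-shaft and pressed down (horizontal distance between knob_hole and shaft_tip below 0.003 m and z of knob_hole in the frame of shaft_tip below -0.0135 m and angle between knob_hole's own z axis and vertical below 0.12 rad and angle between the x axis of knob_center and the x axis of shaft_tip, either way round below 0.25 rad and x of knob_nose in the frame of shaft_tip above 0.03 m and value of joint shaft above 0.006 m and contact force between the fingers and knob above 2 N), for 0.2 s.
At the end, for the whole second after the job is handed in: Broken knob in the bin (centre within 76 mm of its middle each way, under 45 mm high), untouched. Whole knob on the D-shaft: axes within 3 mm, underside over 13.5 mm below the tip, tilt under 0.12, yaw within 0.25 rad, nose on the flat's side. Fingers press it (over 2 N), shaft down over 6 mm (all of step 1 and all of step 2); the arm keeps its last pose, push and grip.
It fails at once if a bystander is pushed away or knocked over (moved over 40 mm) (distance of any of dropper_a_center, dropper_b_center, flask_center, spool_center, pot_center, screwdriver_center from where it was at the start of the episode above 0.04 m).
It also fails if it takes over 61 s, if anything falls off the work surface, if the arm or the gripper's body presses on something with over 40 N, if the wrist force passes 120 N, or if a joint passes its speed limit or range.

## Working session

There is one attempt and no reset: what is moved stays moved. The work goes in short steps, Python scripts to look and compute and a tool call to move; the robot and the scene stay as the last step left them, time stands still between calls to the robot, and variables do not carry over. Pictures are saved under pics/ and viewed, and the job is handed in when it is done.

Besides the shell and the picture viewer there is one more tool, called by a JSON object that holds its "fn" and its "kwargs". apply_moves: Moves the arm, as the interface text tells. Its arguments: {"type":"object","properties":{"commands":{"type":"array","items":{"type":"object","properties":{"dx":{"type":"number"},"dy":{"type":"number"},"dz":{"type":"number"},"spin":{"type":"number"},"hand":{"type":"number"}}}},"grip_force":{"type":"number"}},"required":["commands"]}

```bash
mkdir -p pics; cat > h.py <<'E'
import numpy as np, cv2
from station import status, viewer, arm
from scipy.spatial.transform import Rotation as R
def save(n,f):
    im=viewer.grab_frame(n); cv2.imwrite('pics/'+f,im[:,:,::-1]); return im
E
python3 - <<'E'
from h import *
s=status.get_state(); print(s)
for n in ['scene','top','wrist']:
    print(n,viewer.camera_info(n)); save(n,n+'0.png')
E
```

```text
{'t': 0.0, 'q': array([-1.01489309e+00,  3.59397316e-01,  1.10592838e-02, -3.46006930e-04,
       -1.22414773e+00, -2.88099366e-01]), 'qd': array([ 0.00019088, -0.00171566,  0.00092487, -0.00102338, -0.00053587,
        0.00071621]), 'joint_efforts': array([-2.29553414e-03, -5.82726073e+01,  2.93044996e+01,  6.99730843e+00,
        6.79521851e-03, -1.35986215e-04]), 'eef_pos': array([ 0.17855675, -0.65074539,  0.40371664]), 'ee_rot': array([1.66871887, 1.56907585, 1.93640491]), 'force': array([0.18858686, 0.19082508, 0.35092773]), 'moment': array([-0.00547867,  0.00467121,  0.01967124]), 'width': 0.08787620252560233}
scene {'fx': 360.50453082912173, 'fy': 360.50453082912173, 'cx': 257.4444195077896, 'cy': 195.8620927093108, 'eye': array([0.82135626, 0.24693689, 0.74363842]), 'attitude': array([ 0.54390859, -0.00766851,  2.50813651])}
top {'fx': 435.91219128921426, 'fy': 435.91219128921426, 'cx': 255.39271454002278, 'cy': 188.40177654325842, 'eye': array([ 0.32001692, -0.05625148,  1.09240979]), 'attitude': array([ 0.21353902,  0.00586806, -1.70763831])}
wrist {'fx': 297.3186396354542, 'fy': 297.3186396354542, 'cx': 257.6038826733483, 'cy': 195.70194611011414, 'T_tool_cam': array([[-1.40320813e-04,  2.77596706e-01, -9.60697689e-01,
         1.86877113e-02],
       [ 9.99999744e-01,  7.12420971e-04,  5.97950205e-05,
         4.74184008e-05],
       [ 7.01020081e-04, -9.60697435e-01, -2.77596735e-01,
        -7.48688018e-02],
       [ 0.00000000e+00,  0.00000000e+00,  0.00000000e+00,
         1.00000000e+00]])}
```

View pics/scene0.png

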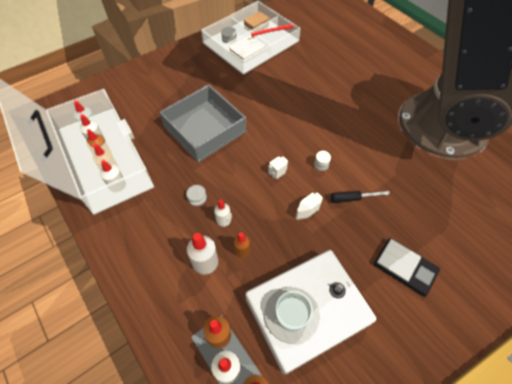

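View pics/top0.png

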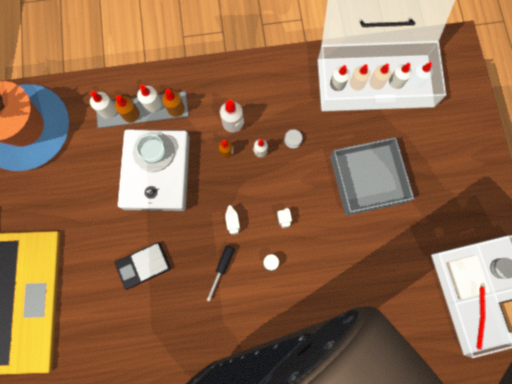

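View pics/wrist0.png

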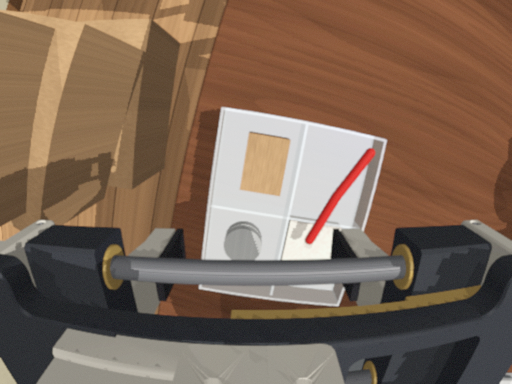

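The top view shows the whole knob at about (233,219), the broken one at (285,217), the bin at (372,176) and the shaft at (151,192). The small jar is near (271,262). The wrist view shows only the white tray.

```bash
cat >> h.py <<'E'
def ray(n,u,v):
    c=viewer.camera_info(n)
    if n=='wrist':
        s=status.get_state(); T=np.array(c['T_tool_cam']); Rt=R.from_euler('xyz',s['ee_rot']).as_matrix()
        Rc=Rt@T[:3,:3]; e=Rt@T[:3,3]+s['eef_pos']
        x,y=u-c['cx'],v-c['cy']; r=np.hypot(x,y); th=r/c['fx']
        d=np.array([np.sin(th)*x/max(r,1e-9),-np.sin(th)*y/max(r,1e-9),-np.cos(th)])
    else:
        Rc=R.from_euler('xyz',c['attitude']).as_matrix(); e=np.array(c['eye'])
        d=np.array([(u-c['cx'])/c['fx'],-(v-c['cy'])/c['fy'],-1.])
    return e,Rc@d
def onz(n,u,v,z):
    e,d=ray(n,u,v); return e+d*(z-e[2])/d[2]
E
python3 - <<'E'
from h import *
for n,pts in {'top':{'whole':(233,219,.03),'rej':(285,217,.03),'bin':(372,176,.03),'shaft':(151,190,.07),'jar':(271,262,.03)},'scene':{'whole':(309,206,.03),'rej':(278,168,.03),'bin':(203,122,.03),'shaft':(338,289,.07)}}.items():
    for k,(u,v,z) in pts.items(): print(n,k,onz(n,u,v,z).round(4))
im=cv2.imread('pics/top0.png')
cv2.imwrite('pics/tc.png',cv2.resize(im[130:280,110:310],None,fx=4,fy=4,interpolation=cv2.INTER_CUBIC))
im=cv2.imread('pics/scene0.png')
cv2.imwrite('pics/sc.png',cv2.resize(im[140:310,230:400],None,fx=3.5,fy=3.5,interpolation=cv2.INTER_CUBIC))
E
```

```text
top whole [ 0.4805 -0.0165  0.03  ]
top rej [ 0.4678 -0.1438  0.03  ]
top bin [ 0.5404 -0.3752  0.03  ]
top shaft [0.5711 0.1683 0.07  ]
top jar [ 0.3645 -0.094   0.03  ]
scene whole [ 0.4825 -0.0069  0.03  ]
scene rej [ 0.4743 -0.132   0.03  ]
scene bin [ 0.5429 -0.3655  0.03  ]
scene shaft [0.5747 0.1773 0.07  ]
```

View pics/tc.png

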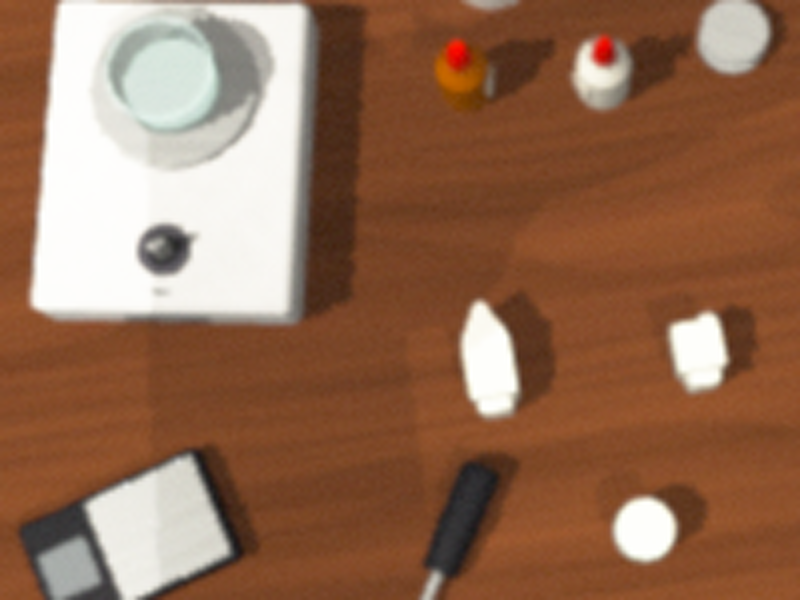

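View pics/sc.png

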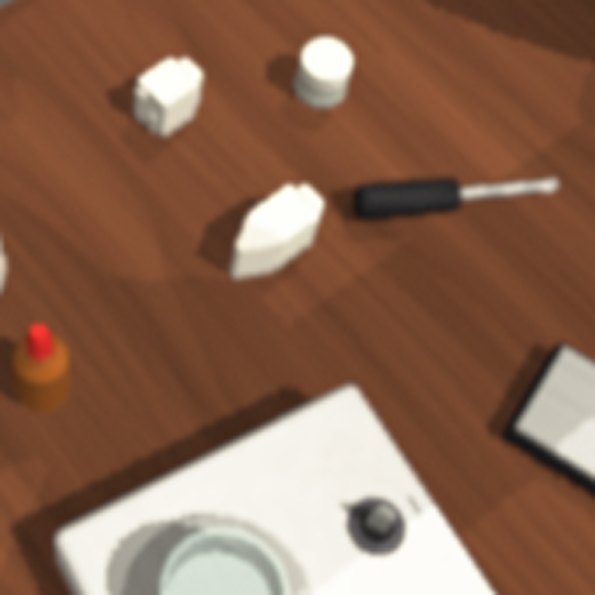

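```bash
python3 - <<'E'
from h import *
s=status.get_state(); M=R.from_euler('xyz',s['ee_rot']).as_matrix(); print(M.round(3)); print(np.degrees(np.arctan2(M[1,1],M[0,1])), s['t'])
# triangulate
def tri(a,b):
    e1,d1=ray('top',*a); e2,d2=ray('scene',*b)
    A=np.c_[d1,-d2]; x=np.linalg.lstsq(A,e2-e1,rcond=None)[0]; p,q=e1+x[0]*d1,e2+x[1]*d2; print(((p+q)/2).round(4),np.linalg.norm(p-q).round(4))
# nose tip top, tail, shaft tip
T=lambda u,v:(110+u/4-.4,130+v/4-.4); S=lambda u,v:(230+u/3.5-.4,140+v/3.5-.4)
tri(T(480,302),S(233,252)); tri(T(160,243),S(382,516)); tri(T(496,408),S(308,192))
# bin corners top and bin in top
for p in [(332,156),(402,140),(412,196),(347,212)]: print(onz('top',*p,.055).round(3))
for p in [(161,118),(208,88),(245,124),(197,157)]: print(onz('scene',*p,.055).round(3))
E
```

```text
[[-0.    -0.265  0.964]
 [ 0.001  0.964  0.265]
 [-1.     0.001 -0.   ]]
105.3394645449281 0.15
[ 0.5158 -0.0125  0.031 ] 0.0001
[0.5707 0.1737 0.0673] 0.003
[ 0.4492 -0.0152  0.0367] 0.0021
[ 0.599 -0.28   0.055]
[ 0.616 -0.459  0.055]
[ 0.473 -0.454  0.055]
[ 0.456 -0.291  0.055]
[ 0.632 -0.419  0.055]
[ 0.476 -0.441  0.055]
[ 0.47  -0.276  0.055]
[ 0.623 -0.258  0.055]
```

{"fn": "apply_moves", "kwargs": {"commands": [{"dx":29,"dy":50,"dz":-8},{"dx":29,"dy":50,"dz":-8},{"dx":29,"dy":50,"dz":-8},{"dx":29,"dy":50,"dz":-8},{"dx":29,"dy":50,"dz":-8}]}}

```text
invalid input at $.commands[0]: expected keys dx, dy, dz, spin, hand
```

{"fn": "apply_moves", "kwargs": {"commands": [{"dx":29,"dy":50,"dz":-10,"spin":-3},{"dx":29,"dy":50,"dz":-10,"spin":-3},{"dx":29,"dy":50,"dz":-10,"spin":-3},{"dx":29,"dy":50,"dz":-10,"spin":-3},{"dx":10,"dy":20,"dz":-8}]}}

```text
invalid input at $.commands[0]: expected keys dx, dy, dz, spin, hand
```

```bash
python3 - <<'E'
from h import *
s=status.get_state(); M=R.from_euler('xyz',s['ee_rot']).as_matrix(); print(s['eef_pos'],np.degrees(np.arctan2(M[1,1],M[0,1])), s['t'],np.abs(s['qd']).max())
save('wrist','w1.png')
E
```

```text
[ 0.17857364 -0.65079307  0.4039524 ] 105.3394645449281 0.15 0.0032587206777915244
```

View pics/w1.png

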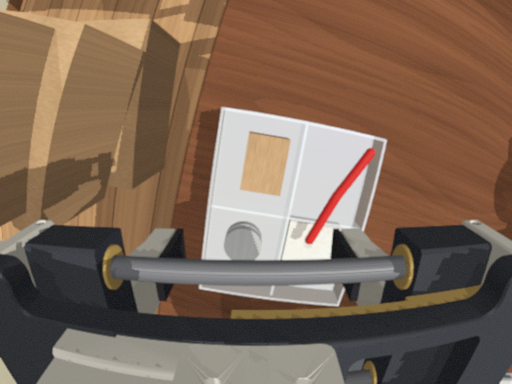

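The moves were refused because every row needs all five keys, so the arm hasn't moved and the view still shows only the tray. I'll resend them.

{"fn": "apply_moves", "kwargs": {"commands": [{"dx":29,"dy":50,"dz":-8,"spin":0,"hand":0},{"dx":29,"dy":50,"dz":-8,"spin":0,"hand":0},{"dx":29,"dy":50,"dz":-8,"spin":0,"hand":0},{"dx":29,"dy":50,"dz":-8,"spin":0,"hand":0},{"dx":29,"dy":50,"dz":-8,"spin":0,"hand":0}]}}

```text
t: 0.82
eef_pos: [0.3241, -0.3993, 0.3645]
ee_rot: [-0.803, 1.57, -0.536]
force: [1.5, -0.4, 0.1]
width: 0.0874
```

{"fn": "apply_moves", "kwargs": {"commands": [{"dx":29,"dy":50,"dz":-10,"spin":-3,"hand":0},{"dx":29,"dy":50,"dz":-10,"spin":-3,"hand":0},{"dx":29,"dy":50,"dz":-10,"spin":-3,"hand":0},{"dx":29,"dy":50,"dz":-10,"spin":-3,"hand":0},{"dx":10,"dy":20,"dz":-8,"spin":0,"hand":0}]}}

```text
t: 1.45
eef_pos: [0.4508, -0.1786, 0.3165]
ee_rot: [-0.019, 1.57, 0.042]
force: [-0.2, -0.6, -0.8]
width: 0.0876
```

```bash
python3 - <<'E'
from h import *
s=status.get_state(); M=R.from_euler('xyz',s['ee_rot']).as_matrix(); print(s['eef_pos'],np.degrees(np.arctan2(M[1,1],M[0,1])), s['t'],np.abs(s['qd']).max())
save('wrist','w2.png')
E
```

```text
[ 0.45076584 -0.17855182  0.31645924] 93.45734298175263 1.45 0.32788342217798283
```

View pics/w2.png

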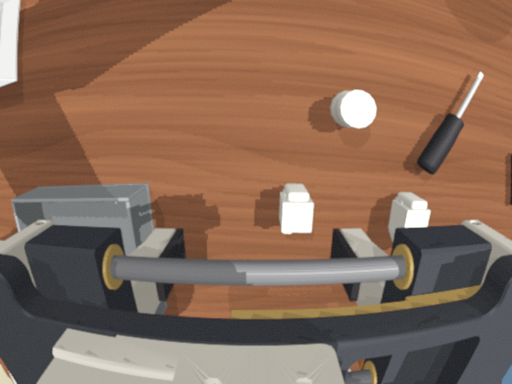

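The wrist view has the broken knob at (295,212), the jar at (353,108), the whole knob at (408,215) and the bin at lower left.

```bash
python3 - <<'E'
from h import *
im=cv2.imread('pics/w2.png')
cv2.imwrite('pics/w2c.png',cv2.resize(im[170:250,260:440],None,fx=4.4,fy=4.4,interpolation=cv2.INTER_CUBIC))
E
```

```text
(no output)
```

View pics/w2c.png

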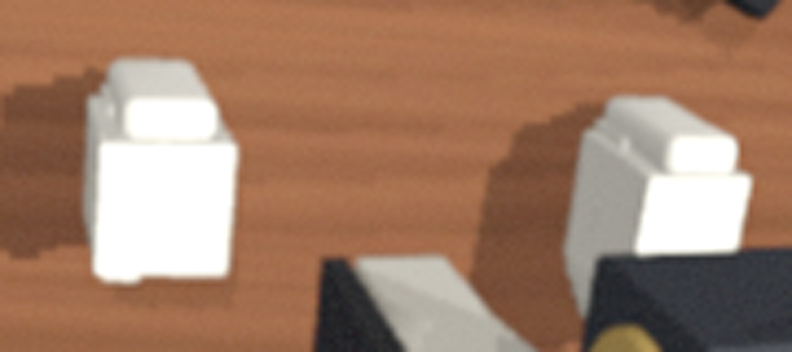

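The crop shows the broken knob's top-face corners at crop pixels (100,143), (238,146), (93,275) and (230,275). For the whole knob the tail-side corners are at (650,175) and (749,175).

```bash
python3 - <<'E'
from h import *
W=lambda u,v:(260+u/4.4-.4,170+v/4.4-.4)
for n,P in {'rej':[(100,143),(238,146),(93,275),(230,275),(127,99),(215,99)],'whole':[(650,175),(749,175),(634,252),(738,252),(670,138),(735,138)]}.items():
  for p in P: print(n,onz('wrist',*W(*p),.038).round(4))
E
```

```text
rej [ 0.4555 -0.1548  0.038 ]
rej [ 0.4545 -0.1256  0.038 ]
rej [ 0.4852 -0.1537  0.038 ]
rej [ 0.4838 -0.1238  0.038 ]
rej [ 0.4457 -0.15    0.038 ]
rej [ 0.4446 -0.1316  0.038 ]
whole [ 0.4561 -0.0263  0.038 ]
whole [0.4549 0.002  0.038 ]
whole [ 0.475  -0.0262  0.038 ]
whole [0.4744 0.004  0.038 ]
whole [ 0.447  -0.0228  0.038 ]
whole [ 0.446  -0.0044  0.038 ]
```

{"fn": "apply_moves", "kwargs": {"commands": [{"dx":10,"dy":20,"dz":-5,"spin":-1,"hand":0},{"dx":9.5,"dy":20,"dz":-27.5,"spin":0,"hand":0},{"dx":0,"dy":0,"dz":-45,"spin":0,"hand":0},{"dx":0,"dy":0,"dz":-40,"spin":0,"hand":0},{"dx":0,"dy":0,"dz":-15,"spin":0,"hand":0}]}}

```text
t: 2.12
eef_pos: [0.4681, -0.1412, 0.182]
ee_rot: [-3.127, 1.567, -3.086]
force: [-0.3, 0.4, -0.5]
width: 0.0875
```

```bash
python3 - <<'E'
from h import *
s=status.get_state(); M=R.from_euler('xyz',s['ee_rot']).as_matrix(); print(s['eef_pos'],np.degrees(np.arctan2(M[1,1],M[0,1])), s['t'])
save('wrist','w3.png')
E
```

```text
[ 0.46810605 -0.14116736  0.18200376] 92.32993040980621 2.125
```

View pics/w3.png

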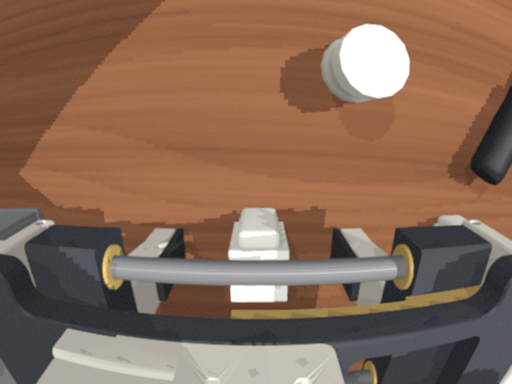

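The broken knob sits centred between the open fingers at about (259,265). I'll close on it and lift.

{"fn": "apply_moves", "kwargs": {"commands": [{"dx":0,"dy":0,"dz":0,"spin":0,"hand":1},{"dx":0,"dy":0,"dz":0,"spin":0,"hand":1},{"dx":0,"dy":0,"dz":0,"spin":0,"hand":1},{"dx":0,"dy":0,"dz":0,"spin":0,"hand":1},{"dx":0,"dy":0,"dz":0,"spin":0,"hand":1}], "grip_force": 20}}

```text
t: 2.8
eef_pos: [0.4691, -0.1409, 0.1845]
ee_rot: [0.075, 1.57, 0.116]
force: [0.2, -0.5, 0.4]
width: 0.0434
```

{"fn": "apply_moves", "kwargs": {"commands": [{"dx":0,"dy":0,"dz":0,"spin":0,"hand":1},{"dx":0,"dy":0,"dz":0,"spin":0,"hand":1},{"dx":0,"dy":0,"dz":15,"spin":0,"hand":1},{"dx":0,"dy":0,"dz":45,"spin":0,"hand":1},{"dx":5,"dy":-10,"dz":50,"spin":0,"hand":1}]}}

```text
t: 3.42
eef_pos: [0.4736, -0.1507, 0.2948]
ee_rot: [3.103, 1.569, -3.138]
force: [1.2, -0.0, -1.3]
width: 0.0281
```

{"fn": "apply_moves", "kwargs": {"commands": [{"dx":15,"dy":-45,"dz":10,"spin":0,"hand":1},{"dx":15,"dy":-50,"dz":0,"spin":0,"hand":1},{"dx":15,"dy":-50,"dz":0,"spin":0,"hand":1},{"dx":15,"dy":-45,"dz":0,"spin":0,"hand":1},{"dx":10,"dy":-20,"dz":0,"spin":0,"hand":1}]}}

```text
t: 4.05
eef_pos: [0.5442, -0.3633, 0.3034]
ee_rot: [2.931, 1.57, 2.969]
force: [-0.3, 0.6, -1.0]
width: 0.0279
```

```bash
python3 - <<'E'
from h import *
s=status.get_state(); M=R.from_euler('xyz',s['ee_rot']).as_matrix(); print(s['eef_pos'],np.degrees(np.arctan2(M[1,1],M[0,1])), s['t'],s['width'])
save('wrist','w4.png');im=save('top','t4.png')
cv2.imwrite('pics/t4c.png',cv2.resize(im[100:250,300:450,::-1],None,fx=4,fy=4,interpolation=cv2.INTER_CUBIC))
E
```

```text
[ 0.54420935 -0.36327532  0.30335807] 92.23278337786525 4.05 0.027856950580892714
```

View pics/w4.png

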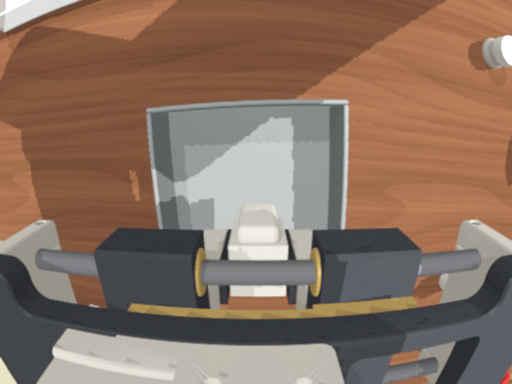

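View pics/t4c.png

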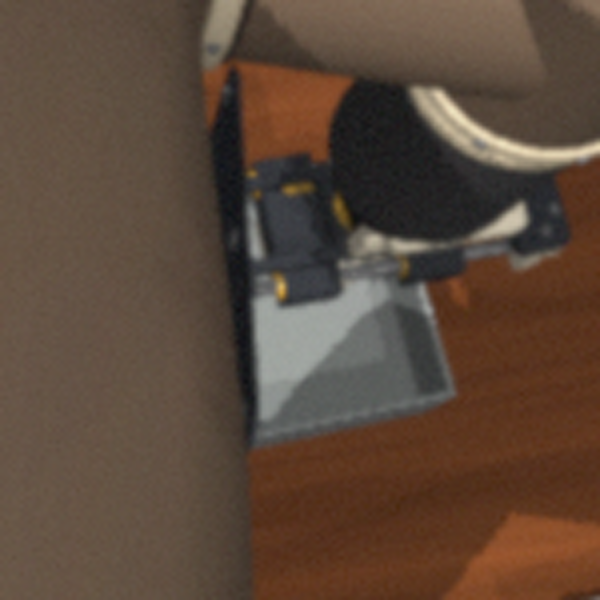

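```bash
python3 - <<'E'
from h import *
for p in [(149,109),(346,101),(158,220),(344,222)]: print(onz('wrist',*p,.055).round(4))
E
```

```text
[ 0.4672 -0.4522  0.055 ]
[ 0.456  -0.2972  0.055 ]
[ 0.5604 -0.4478  0.055 ]
[ 0.556  -0.2889  0.055 ]
```

The wrist view shows the bin's near rim corners at (149,109) and (346,101). That puts the bin centre near (0.5415, -0.370), within 8 mm of the held knob, so I'll lower and release.

{"fn": "apply_moves", "kwargs": {"commands": [{"dx":-3,"dy":-7,"dz":-20,"spin":0,"hand":1},{"dx":0,"dy":0,"dz":-45,"spin":0,"hand":1},{"dx":0,"dy":0,"dz":-32,"spin":0,"hand":1},{"dx":0,"dy":0,"dz":-10,"spin":0,"hand":1},{"dx":0,"dy":0,"dz":0,"spin":0,"hand":0.45}]}}

```text
t: 4.78
eef_pos: [0.5412, -0.3677, 0.1972]
ee_rot: [3.08, 1.57, 3.121]
force: [0.3, -0.5, 0.1]
width: 0.0329
```

{"fn": "apply_moves", "kwargs": {"commands": [{"dx":0,"dy":0,"dz":0,"spin":0,"hand":0.45},{"dx":0,"dy":0,"dz":0,"spin":0,"hand":0.45},{"dx":0,"dy":0,"dz":15,"spin":0,"hand":0.45},{"dx":0,"dy":0,"dz":40,"spin":0,"hand":0.45},{"dx":0,"dy":0,"dz":55,"spin":0,"hand":0.45}]}}

```text
t: 5.4
eef_pos: [0.5407, -0.3678, 0.3085]
ee_rot: [2.792, 1.569, 2.833]
force: [1.1, 0.5, -0.8]
width: 0.0482
```

```bash
python3 - <<'E'
from h import *
s=status.get_state(); M=R.from_euler('xyz',s['ee_rot']).as_matrix(); print(s['eef_pos'],np.degrees(np.arctan2(M[1,1],M[0,1])), s['t'],s['width'])
save('wrist','w5.png')
E
```

```text
[ 0.54066303 -0.36779985  0.30852745] 92.34309142832699 5.4 0.04816947784339551
```

View pics/w5.png

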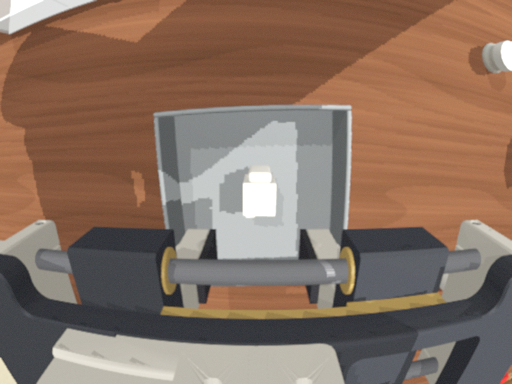

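The broken knob stands upright in the bin at (259,195), let go. Next I'll look at the shaft from above before gripping the whole knob.

{"fn": "apply_moves", "kwargs": {"commands": [{"dx":5,"dy":45,"dz":20,"spin":0,"hand":0.45},{"dx":5,"dy":55,"dz":20,"spin":0,"hand":0.2},{"dx":5,"dy":57,"dz":0,"spin":0,"hand":0},{"dx":5,"dy":57,"dz":0,"spin":0,"hand":0},{"dx":5,"dy":57,"dz":0,"spin":0,"hand":0}]}}

```text
t: 6.08
eef_pos: [0.5659, -0.0952, 0.3489]
ee_rot: [0.037, 1.568, 0.078]
force: [0.3, 0.5, -0.5]
width: 0.0826
```

{"fn": "apply_moves", "kwargs": {"commands": [{"dx":5,"dy":57,"dz":0,"spin":0,"hand":0},{"dx":5,"dy":57,"dz":0,"spin":0,"hand":0},{"dx":5,"dy":57,"dz":0,"spin":0,"hand":0},{"dx":5,"dy":57,"dz":-10,"spin":0,"hand":0},{"dx":5,"dy":35,"dz":-10,"spin":0,"hand":0}]}}

```text
t: 6.7
eef_pos: [0.591, 0.1687, 0.3286]
ee_rot: [0.487, 1.568, 0.529]
force: [0.4, -0.2, 0.3]
width: 0.0875
```

```bash
python3 - <<'E'
from h import *
s=status.get_state(); M=R.from_euler('xyz',s['ee_rot']).as_matrix(); print(s['eef_pos'],np.degrees(np.arctan2(M[1,1],M[0,1])), s['t'],s['width'],np.abs(s['qd']).max())
im=save('wrist','w6.png')
E
```

```text
[0.59103245 0.16866237 0.3286117 ] 92.44549805387672 6.7 0.08746788055256723 0.3541168269012262
```

View pics/w6.png

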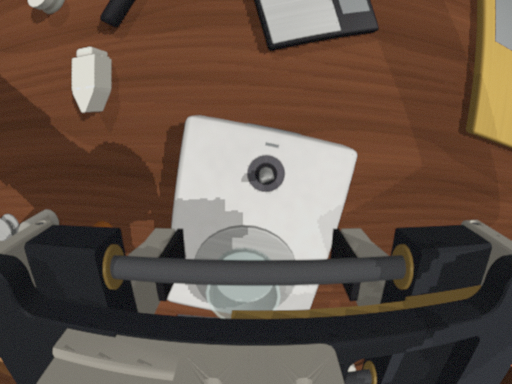

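{"fn": "apply_moves", "kwargs": {"commands": [{"dx":0,"dy":0,"dz":-20,"spin":0,"hand":0},{"dx":10,"dy":3,"dz":-15,"spin":0,"hand":0},{"dx":0,"dy":0,"dz":0,"spin":0,"hand":0},{"dx":0,"dy":0,"dz":0,"spin":0,"hand":0},{"dx":0,"dy":0,"dz":0,"spin":0,"hand":0}]}}

```text
t: 7.38
eef_pos: [0.6013, 0.1688, 0.293]
ee_rot: [0.438, 1.57, 0.479]
force: [-0.3, -0.8, 0.2]
width: 0.0878
```

```bash
python3 - <<'E'
from h import *
s=status.get_state(); M=R.from_euler('xyz',s['ee_rot']).as_matrix(); print(s['eef_pos'],np.degrees(np.arctan2(M[1,1],M[0,1])), s['t'],s['width'],np.abs(s['qd']).max())
im=save('wrist','w7.png')
cv2.imwrite('pics/w7c.png',cv2.resize(im[100:220,190:340,::-1],None,fx=5,fy=5,interpolation=cv2.INTER_CUBIC))
E
```

```text
[0.60128972 0.16883183 0.29299901] 92.3197248378209 7.375 0.08782680654262241 0.0037881168885253256
```

View pics/w7c.png

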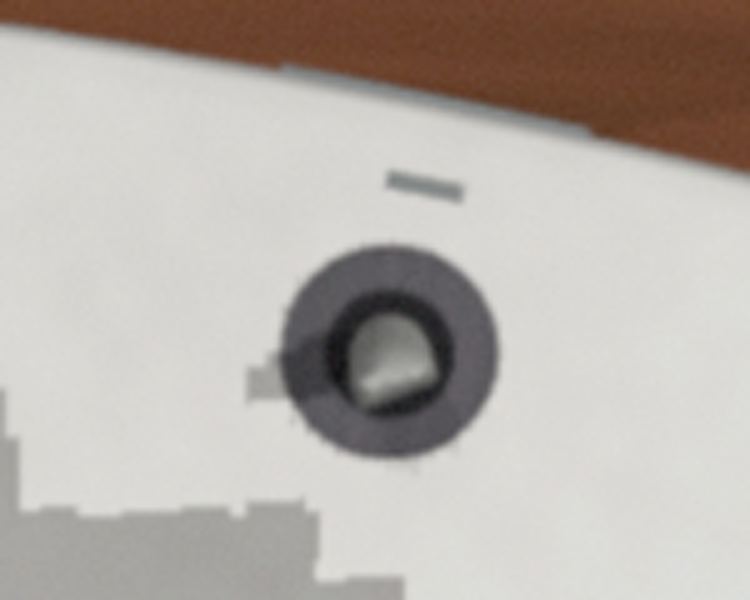

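```bash
python3 - <<'E'
from h import *
im=cv2.imread('pics/w7.png')[150:190,250:286]
im=cv2.convertScaleAbs(cv2.resize(im,None,fx=15,fy=15,interpolation=cv2.INTER_CUBIC),alpha=1.3)
cv2.imwrite('pics/w7d.png',im)
E
```

```text
(no output)
```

View pics/w7d.png

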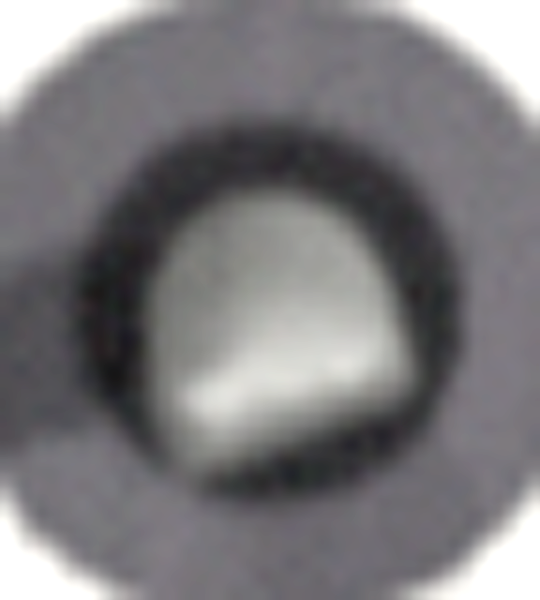

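```bash
python3 - <<'E'
from h import *
Z=lambda u,v:(250+u/15-.5,150+v/15-.5)
a,b=onz('wrist',*Z(200,470),.066),onz('wrist',*Z(420,385),.066)
d=b-a;print('flat len',np.linalg.norm(d),'yaw',np.degrees(np.arctan2(d[1],d[0]))-90)
for z in (.05,.055,.06): print('collar',z,onz('wrist',*Z(270,300),z),onz('wrist',*Z(268,312),z))
print('tip',onz('wrist',*Z(280,320),.066))
for z in (.06,.072): print('left',onz('wrist',*Z(145,300),z),'right',onz('wrist',*Z(415,360),z),'top',onz('wrist',*Z(275,182),z))
im=cv2.imread('pics/w7.png');g=cv2.cvtColor(im,cv2.COLOR_BGR2GRAY)
m=(g<140).astype(np.uint8); m[:145]=0;m[195:]=0;m[:,:245]=0;m[:,295:]=0
cs,_=cv2.findContours(m,cv2.RETR_EXTERNAL,cv2.CHAIN_APPROX_NONE);c=max(cs,key=cv2.contourArea);print(cv2.fitEllipse(c[c[:,0,0]>258]))
c=viewer.camera_info('wrist');
E
```

```text
flat len 0.011307411589342663 yaw 24.04100425433748
collar 0.05 [0.57009296 0.17537435 0.05      ] [0.5707236  0.17530156 0.05      ]
collar 0.055 [0.56911798 0.17516324 0.055     ] [0.56973455 0.17509209 0.055     ]
collar 0.06 [0.568143   0.17495214 0.06      ] [0.56874551 0.17488261 0.06      ]
tip [0.56792295 0.17522044 0.066     ]
left [0.568393   0.16884469 0.06      ] right [0.57084047 0.18221556 0.06      ] top [0.56228026 0.17492026 0.06      ]
left [0.56603904 0.16868025 0.072     ] right [0.56834938 0.18130195 0.072     ] top [0.56026879 0.17441541 0.072     ]
((267.6597595214844, 170.02427673339844), (41.536861419677734, 41.89336395263672), 172.03512573242188)
```

The flat faces away from the robot: its edge runs from (200,470) to (420,385) in the zoomed crop, which gives yaw of about 24°. The chord comes out at 11.3 mm, as expected, and the shaft axis is near (0.568, 0.175). Now to the whole knob.

{"fn": "apply_moves", "kwargs": {"commands": [{"dx":-33,"dy":-45,"dz":5,"spin":0,"hand":0},{"dx":-33,"dy":-45,"dz":5,"spin":0,"hand":0},{"dx":-35,"dy":-45,"dz":0,"spin":0,"hand":0},{"dx":-25,"dy":-36,"dz":-5,"spin":0,"hand":0},{"dx":-5,"dy":-10,"dz":-5,"spin":0,"hand":0}]}}

```text
t: 8.05
eef_pos: [0.4684, -0.0137, 0.2928]
ee_rot: [0.502, 1.569, 0.541]
force: [0.3, 0.4, -0.2]
width: 0.088
```

```bash
python3 - <<'E'
from h import *
s=status.get_state(); M=R.from_euler('xyz',s['ee_rot']).as_matrix(); print(s['eef_pos'],np.degrees(np.arctan2(M[1,1],M[0,1])), s['t'],s['width'],np.abs(s['qd']).max())
im=save('wrist','w8.png')
cv2.imwrite('pics/w8c.png',cv2.resize(im[150:300,180:340,::-1],None,fx=4,fy=4,interpolation=cv2.INTER_CUBIC))
E
```

```text
[ 0.46842506 -0.01366178  0.29284247] 92.2499478386538 8.05 0.08796615672260373 0.1270415214983489
```

View pics/w8c.png

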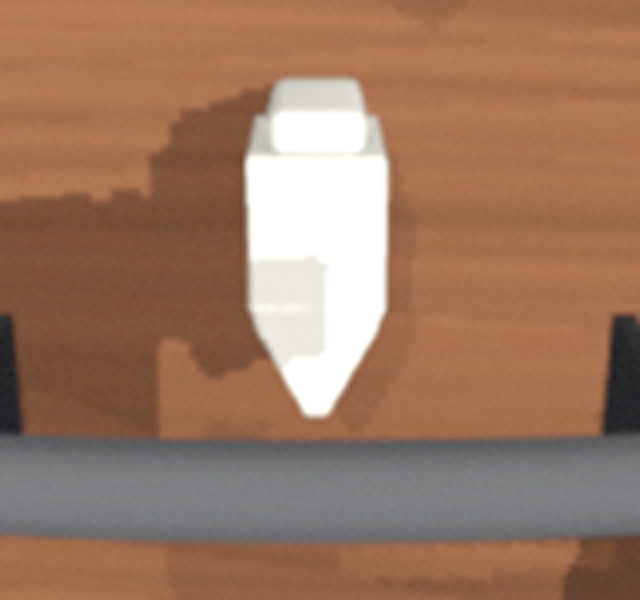

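```bash
python3 - <<'E'
from h import *
W=lambda u,v:(180+u/4-.4,150+v/4-.4)
for p in [(246,155),(388,155),(250,310),(387,310),(317,414),(274,110),(365,110)]: print(onz('wrist',*W(*p),.038).round(4))
E
```

```text
[ 0.4561 -0.0275  0.038 ]
[0.455  0.0015 0.038 ]
[ 0.4903 -0.0259  0.038 ]
[0.4891 0.0033 0.038 ]
[ 0.5146 -0.0106  0.038 ]
[ 0.4464 -0.0221  0.038 ]
[ 0.4457 -0.0037  0.038 ]
```

{"fn": "apply_moves", "kwargs": {"commands": [{"dx":2,"dy":1,"dz":-20,"spin":0,"hand":0},{"dx":0,"dy":0,"dz":-40,"spin":0,"hand":0},{"dx":0,"dy":0,"dz":-30,"spin":0,"hand":0},{"dx":0,"dy":0,"dz":0,"spin":0,"hand":0},{"dx":0,"dy":0,"dz":0,"spin":0,"hand":0}]}}

```text
t: 8.72
eef_pos: [0.4731, -0.0103, 0.203]
ee_rot: [0.025, 1.57, 0.067]
force: [0.9, 0.7, 0.9]
width: 0.0876
```

```bash
python3 - <<'E'
from h import *
s=status.get_state(); M=R.from_euler('xyz',s['ee_rot']).as_matrix(); print(s['eef_pos'],np.degrees(np.arctan2(M[1,1],M[0,1])), s['t'],s['width'],np.abs(s['qd']).max())
E
```

```text
[ 0.47308958 -0.01033984  0.20302119] 92.38792706483525 8.725 0.08755041070446264 0.020712652870777004
```

{"fn": "apply_moves", "kwargs": {"commands": [{"dx":-0.5,"dy":-2,"dz":-14,"spin":0,"hand":0},{"dx":0,"dy":0,"dz":-4.5,"spin":0,"hand":0},{"dx":0,"dy":0,"dz":0,"spin":0,"hand":1},{"dx":0,"dy":0,"dz":0,"spin":0,"hand":1},{"dx":0,"dy":0,"dz":0,"spin":0,"hand":1}], "grip_force": 30}}

```text
t: 9.35
eef_pos: [0.4718, -0.0128, 0.1841]
ee_rot: [0.294, 1.57, 0.335]
force: [0.6, 0.8, -0.2]
width: 0.0629
```

{"fn": "apply_moves", "kwargs": {"commands": [{"dx":0,"dy":0,"dz":0,"spin":0,"hand":1},{"dx":0,"dy":0,"dz":0,"spin":0,"hand":1},{"dx":0,"dy":0,"dz":0,"spin":0,"hand":1},{"dx":0,"dy":0,"dz":0,"spin":0,"hand":1},{"dx":0,"dy":0,"dz":0,"spin":0,"hand":1}]}}

```text
t: 9.98
eef_pos: [0.4716, -0.0129, 0.1836]
ee_rot: [-2.853, 1.571, -2.812]
force: [-0.0, -0.8, -0.5]
width: 0.0278
```

```bash
python3 - <<'E'
from h import *
s=status.get_state(); M=R.from_euler('xyz',s['ee_rot']).as_matrix(); print(s['eef_pos'],np.degrees(np.arctan2(M[1,1],M[0,1])), s['t'],s['width'],s['force'])
im=save('wrist','w9.png')
cv2.imwrite('pics/w9c.png',cv2.resize(im[180:330,180:340,::-1],None,fx=4,fy=4,interpolation=cv2.INTER_CUBIC))
E
```

```text
[ 0.47159351 -0.01291668  0.18362817] 92.34570591099707 9.975 0.027788900215523226 [-0.00925914 -0.81817749 -0.49242786]
```

View pics/w9c.png

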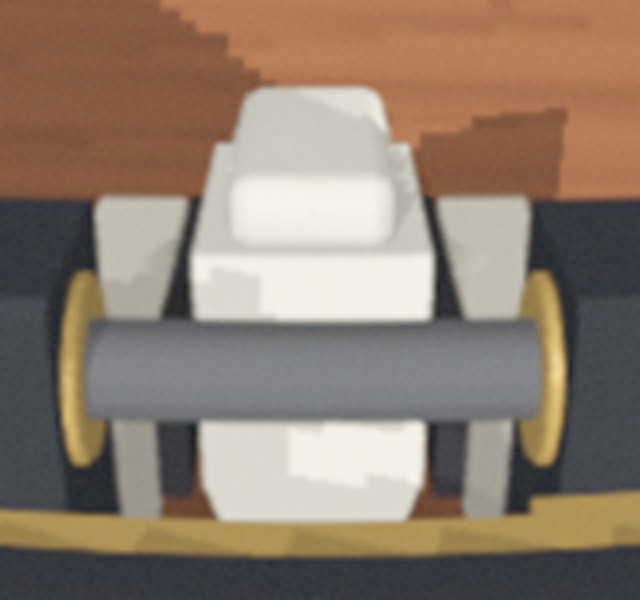

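Gripped: opening 27.8 mm, with the tail-side top edge running from (195,255) to (433,252) in the crop.

```bash
python3 - <<'E'
from h import *
W=lambda u,v:(180+u/4-.4,180+v/4-.4)
for p in [(192,255),(433,253),(205,150),(407,150)]: print(onz('wrist',*W(*p),.038).round(4))
print('nose side bottom tail z0', [onz('wrist',*W(*p),.0).round(4) for p in [(243,92),(383,92)]])
E
```

```text
[ 0.4574 -0.0276  0.038 ]
[0.456  0.0007 0.038 ]
[ 0.4441 -0.0262  0.038 ]
[ 0.4431 -0.0032  0.038 ]
nose side bottom tail z0 [array([ 0.449 , -0.0239,  0.    ]), array([ 0.4482, -0.0035,  0.    ])]
```

{"fn": "apply_moves", "kwargs": {"commands": [{"dx":0,"dy":0,"dz":15,"spin":0,"hand":1},{"dx":0,"dy":0,"dz":50,"spin":0,"hand":1},{"dx":10,"dy":15,"dz":51,"spin":5,"hand":1},{"dx":30,"dy":45,"dz":10,"spin":8,"hand":1},{"dx":35,"dy":48,"dz":0,"spin":8.7,"hand":1}]}}

```text
t: 10.65
eef_pos: [0.5473, 0.096, 0.3118]
ee_rot: [0.075, 1.567, 0.499]
force: [1.4, -1.1, -1.5]
width: 0.0277
```

{"fn": "apply_moves", "kwargs": {"commands": [{"dx":35,"dy":48,"dz":0,"spin":0,"hand":1},{"dx":30,"dy":40,"dz":0,"spin":0,"hand":1},{"dx":11,"dy":16,"dz":0,"spin":0,"hand":1},{"dx":0,"dy":0,"dz":0,"spin":0,"hand":1},{"dx":0,"dy":0,"dz":0,"spin":0,"hand":1}]}}

```text
t: 11.28
eef_pos: [0.6219, 0.1982, 0.3094]
ee_rot: [3.09, 1.57, -2.774]
force: [-0.2, -0.2, 0.4]
width: 0.0277
```

```bash
python3 - <<'E'
from h import *
s=status.get_state(); M=R.from_euler('xyz',s['ee_rot']).as_matrix(); print(s['eef_pos'],np.degrees(np.arctan2(M[1,1],M[0,1])), s['t'],s['width'],s['force'],np.abs(s['qd']).max())
im=save('wrist','w10.png')
g=cv2.cvtColor(im,cv2.COLOR_RGB2GRAY)
cv2.imwrite('pics/w10c.png',cv2.resize(im[100:250,160:350,::-1],None,fx=4,fy=4,interpolation=cv2.INTER_CUBIC))
E
```

```text
[0.62190537 0.19820624 0.30938214] 114.01363745700148 11.275 0.02770217853153734 [-0.17504145 -0.21303181  0.35176908] 0.013138835468132699
```

View pics/w10c.png

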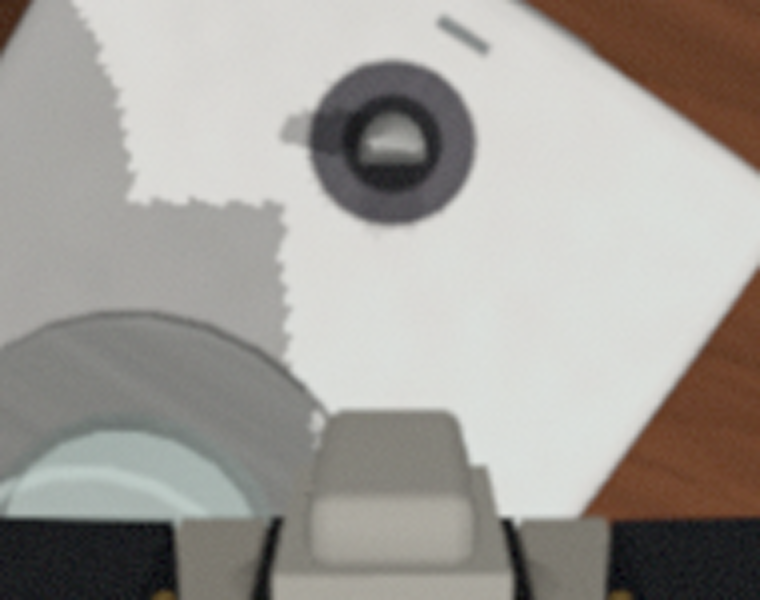

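The flat's edge is now horizontal in the image, around (393,162) in the crop, so the yaw matches. Next, the axis.

```bash
python3 - <<'E'
from h import *
s=status.get_state()
im=cv2.imread('pics/w10.png')
def fit(path,cx,cy,r=30,thr=140):
    g=cv2.cvtColor(cv2.imread(path),cv2.COLOR_BGR2GRAY); g=cv2.resize(g,None,fx=4,fy=4,interpolation=cv2.INTER_CUBIC)
    m=(g<thr).astype(np.uint8); k=np.zeros_like(m); cv2.circle(k,(cx*4,cy*4),r*4,1,-1); m*=k
    c=max(cv2.findContours(m,cv2.RETR_EXTERNAL,cv2.CHAIN_APPROX_NONE)[0],key=cv2.contourArea)[:,0]
    c=c[c[:,0]>cx*4-20]
    e=cv2.fitEllipse(c); return np.array(e[0])/4-.375,e[1][0]/4
c,d=fit('pics/w10.png',258,135); print(c,d)
W=lambda u,v:(160+u/4-.4,100+v/4-.4)
M=R.from_euler('xyz',s['ee_rot']).as_matrix()
for z in (.05,.052): 
    p=onz('wrist',*c,z); print('collar',z,p.round(4), (M.T@(p-s['eef_pos'])).round(4))
# shaft silhouette
for q,z in [((359,160),.066),((427,160),.066),((393,108),.072),((393,112),.076),((393,150),.076)]:
    p=onz('wrist',*W(*q),z); print(q,z,p.round(4),(M.T@(p-s['eef_pos'])).round(4))
print('black hole', [ (M.T@(onz('wrist',*W(391,143),z)-s['eef_pos'])).round(4) for z in(.05,.052)])
# knob tail edge in tool frame: top z
zt=s['eef_pos'][2]-.1836+.038
for q in [(273,574),(511,573)]:
    p=onz('wrist',*W(*q),zt); print('knob',(M.T@(p-s['eef_pos'])).round(4))
E
```

```text
[257.5763855 135.3470459] 40.475791931152344
collar 0.05 [0.5707 0.1753 0.05  ] [ 0.2597  0.     -0.0559]
collar 0.052 [0.5705 0.1752 0.052 ] [ 0.2577  0.     -0.0561]
(359, 160) 0.066 [0.575  0.1704 0.066 ] [ 0.2437 -0.0062 -0.054 ]
(427, 160) 0.066 [0.5698 0.1821 0.066 ] [ 0.2437  0.0067 -0.054 ]
(393, 108) 0.072 [0.5631 0.1721 0.072 ] [ 2.377e-01  2.000e-04 -6.410e-02]
(393, 112) 0.076 [0.5636 0.1723 0.076 ] [ 2.337e-01  2.000e-04 -6.360e-02]
(393, 150) 0.076 [0.5699 0.1751 0.076 ] [ 2.337e-01  2.000e-04 -5.670e-02]
black hole [array([ 2.597e-01, -2.000e-04, -5.590e-02]), array([ 2.577e-01, -2.000e-04, -5.610e-02])]
knob [ 0.1456 -0.014  -0.0149]
knob [ 0.1456  0.014  -0.015 ]
```

{"fn": "apply_moves", "kwargs": {"commands": [{"dx":-22,"dy":-10,"dz":0,"spin":0,"hand":1},{"dx":-22,"dy":-10,"dz":0,"spin":0,"hand":1},{"dx":-8,"dy":-3,"dz":-10,"spin":0,"hand":1},{"dx":0,"dy":0,"dz":-25,"spin":0,"hand":1},{"dx":0,"dy":0,"dz":-8,"spin":0,"hand":1}]}}

```text
t: 11.95
eef_pos: [0.57, 0.1754, 0.2653]
ee_rot: [-3.07, 1.569, -2.651]
force: [-0.5, 0.1, 0.3]
width: 0.0278
```

```bash
python3 - <<'E'
from h import *
im=save('scene','s11.png')
s=status.get_state(); M=R.from_euler('xyz',s['ee_rot']).as_matrix(); print(s['eef_pos'],np.degrees(np.arctan2(M[1,1],M[0,1])), s['t'],s['width'],s['force'],np.abs(s['qd']).max())
cv2.imwrite('pics/s11c.png',cv2.resize(im[200:350,260:420,::-1],None,fx=4,fy=4,interpolation=cv2.INTER_CUBIC))
E
```

```text
[0.57014586 0.17549668 0.26483434] 114.01101479892715 12.0 0.027477919559421436 [ 0.24546376 -0.33715317 -1.95676492] 0.03485250792904353
```

View pics/s11c.png

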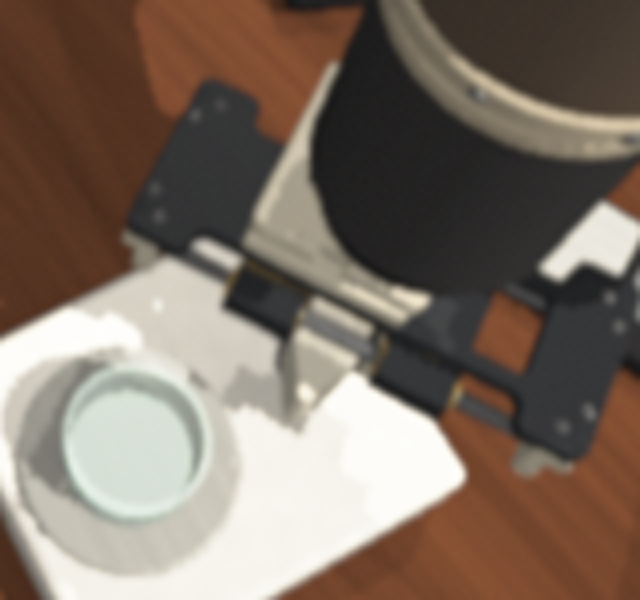

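The knob hangs over the shaft and clear of the beaker, so I'll lower it gently.

{"fn": "apply_moves", "kwargs": {"commands": [{"dx":0,"dy":0,"dz":-3,"spin":0,"hand":1},{"dx":0,"dy":0,"dz":-3,"spin":0,"hand":1},{"dx":0,"dy":0,"dz":-2,"spin":0,"hand":1},{"dx":0,"dy":0,"dz":-2,"spin":0,"hand":1},{"dx":0,"dy":0,"dz":0,"spin":0,"hand":1}]}}

```text
t: 12.62
eef_pos: [0.5706, 0.1761, 0.2566]
ee_rot: [3.094, 1.571, -2.77]
force: [0.5, -0.3, 0.1]
width: 0.0277
```

{"fn": "apply_moves", "kwargs": {"commands": [{"dx":0,"dy":0,"dz":-2,"spin":0,"hand":1},{"dx":0,"dy":0,"dz":-2,"spin":0,"hand":1},{"dx":0,"dy":0,"dz":0,"spin":0,"hand":1},{"dx":0,"dy":0,"dz":0,"spin":0,"hand":1},{"dx":0,"dy":0,"dz":0,"spin":0,"hand":1}]}}

```text
t: 13.25
eef_pos: [0.5704, 0.1759, 0.2524]
ee_rot: [-3.074, 1.57, -2.655]
force: [-1.0, -1.3, -1.9]
width: 0.0281
```

```bash
python3 - <<'E'
from h import *
s=status.get_state(); print(s['eef_pos'],s['t'],s['width'],s['force'],s['moment'])
E
```

```text
[0.5704204  0.17591317 0.25243968] 13.25 0.028074458727900913 [-1.0221145  -1.2548568  -1.87106218] [-0.56127397  0.26561092 -0.02372711]
```

Engaged about 7 mm with only a small side force towards -x, -y. The TCP sits about 1 mm past the target in that same sense, so I'll correct and continue.

{"fn": "apply_moves", "kwargs": {"commands": [{"dx":-0.6,"dy":-0.9,"dz":0,"spin":0,"hand":1},{"dx":0,"dy":0,"dz":-2,"spin":0,"hand":1},{"dx":0,"dy":0,"dz":-2,"spin":0,"hand":1},{"dx":0,"dy":0,"dz":0,"spin":0,"hand":1},{"dx":0,"dy":0,"dz":0,"spin":0,"hand":1}]}}

```text
t: 13.88
eef_pos: [0.57, 0.1752, 0.2487]
ee_rot: [-0.214, 1.571, 0.206]
force: [0.3, 0.1, -0.2]
width: 0.0279
```

```bash
python3 - <<'E'
from h import *
s=status.get_state(); print(s['eef_pos'],s['t'],s['width'],s['force'],s['moment'])
E
```

```text
[0.57003233 0.17523304 0.24866278] 13.875 0.027873500428308835 [ 0.27560224  0.08742192 -0.18416105] [ 0.0336905   0.07057352 -0.06037084]
```

{"fn": "apply_moves", "kwargs": {"commands": [{"dx":0,"dy":0,"dz":-2,"spin":0,"hand":1},{"dx":0,"dy":0,"dz":-2,"spin":0,"hand":1},{"dx":0,"dy":0,"dz":-2,"spin":0,"hand":1},{"dx":0,"dy":0,"dz":0,"spin":0,"hand":1},{"dx":0,"dy":0,"dz":0,"spin":0,"hand":1}]}}

```text
t: 14.5
eef_pos: [0.57, 0.1752, 0.2429]
ee_rot: [-0.225, 1.571, 0.195]
force: [-1.5, 0.2, 3.7]
width: 0.0279
```

{"fn": "apply_moves", "kwargs": {"commands": [{"dx":0,"dy":0,"dz":-2,"spin":0,"hand":1},{"dx":0,"dy":0,"dz":-2,"spin":0,"hand":1},{"dx":0,"dy":0,"dz":0,"spin":0,"hand":1},{"dx":0,"dy":0,"dz":0,"spin":0,"hand":1},{"dx":0,"dy":0,"dz":0,"spin":0,"hand":1}]}}

```text
t: 15.12
eef_pos: [0.57, 0.1752, 0.2389]
ee_rot: [-0.271, 1.571, 0.149]
force: [-1.6, -0.6, 5.6]
width: 0.028
```

The force follows the spring curve, so the knob is home. I'll press on to the stop.

{"fn": "apply_moves", "kwargs": {"commands": [{"dx":0,"dy":0,"dz":-2,"spin":0,"hand":1},{"dx":0,"dy":0,"dz":-1,"spin":0,"hand":1},{"dx":0,"dy":0,"dz":-0.5,"spin":0,"hand":1},{"dx":0,"dy":0,"dz":0,"spin":0,"hand":1},{"dx":0,"dy":0,"dz":0,"spin":0,"hand":1}], "grip_force": 40}}

```text
t: 15.75
eef_pos: [0.57, 0.1752, 0.2356]
ee_rot: [-0.355, 1.57, 0.065]
force: [-2.5, -1.4, 7.9]
width: 0.0278
```

{"fn": "apply_moves", "kwargs": {"commands": [{"dx":0,"dy":0,"dz":-0.5,"spin":0,"hand":1},{"dx":0,"dy":0,"dz":-0.5,"spin":0,"hand":1},{"dx":0,"dy":0,"dz":0,"spin":0,"hand":1},{"dx":0,"dy":0,"dz":0,"spin":0,"hand":1},{"dx":0,"dy":0,"dz":0,"spin":0,"hand":1}]}}

```text
t: 16.38
eef_pos: [0.5701, 0.1752, 0.2352]
ee_rot: [-0.305, 1.57, 0.115]
force: [-4.8, -0.4, 12.6]
width: 0.0278
```

The force has jumped to 12.6 N, above the 8.4 N spring maximum, at the predicted stop height, so it has bottomed. Final visual checks.

```bash
python3 - <<'E'
from h import *
im=save('scene','s12.png'); w=save('wrist','w12.png')
s=status.get_state(); M=R.from_euler('xyz',s['ee_rot']).as_matrix(); print(s['eef_pos'],np.degrees(np.arctan2(M[1,1],M[0,1])),M[:,0].round(4),s['t'],s['width'],s['force'],s['moment'])
a=cv2.resize(im[:,:,::-1],(400,300)); b=cv2.resize(w[:,:,::-1],(400,300)); cv2.imwrite('pics/f12.png',np.hstack([a,b]))
E
```

```text
[0.57005008 0.17520818 0.23524716] 114.06620941908349 [ 7.e-04  1.e-04 -1.e+00] 16.475 0.027801619106969443 [-3.89461741 -1.76888714 11.6821934 ] [-0.28343704  1.70042981  0.06690801]
```

View pics/f12.png

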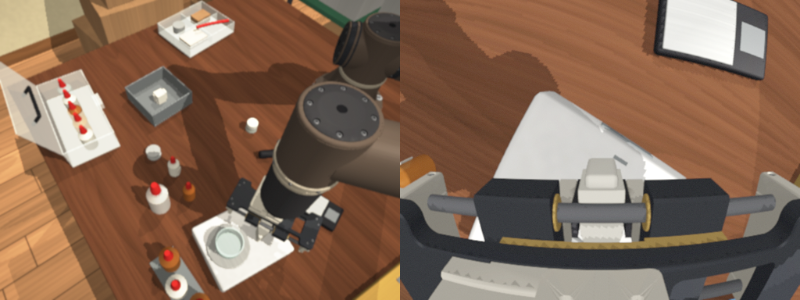

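The scene view (left) shows the broken knob in the bin at (160,97) and the bystanders in place. The wrist view (right) shows the whole knob upright in the fingers, down on the panel at about (600,190). I'm handing in.

```bash
python3 - <<'E'
from h import *
print(arm.job_done())
s=status.get_state(); print(s['t'],s['eef_pos'],s['force'])
E
```

```text
the job is handed in; nothing more can be done
None
the job is handed in; nothing more can be done
```

The broken knob is in the scrap bin. The whole knob is home on the D-shaft, held pressed down to its stop, and I handed the job in at about 16.5 s with it still gripped. No verdict was reported.

**Last checks**
- **Press:** vertical force was 11.7–12.6 N, above the spring's 8.4 N at its stop. The TCP was at 0.2352 m, against the 0.2356 m I worked out for bottomed.
- **Alignment:** I turned the knob to about 24° yaw to match the measured flat. The tool was vertical to within 0.001 rad and the grip opening was 27.8 mm.
- **Scene:** the last picture shows the broken knob standing in the bin. The bystanders I could see in it look unmoved.

**Less certain**
- About 4 N of side force remained on the knob at the stop.
- I inferred how far the knob and shaft went down from forces and heights, because the gripper hid the fit from the cameras.
- My first bin-corner readings from the two fixed cameras disagreed by about 2 cm, so I took the bin position from the wrist camera.

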